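# Free the filter tube from its left-hand clamp and fit it on the filter base

### The job

The steel filter tube is clamped to the aluminium block by a black bar knob with a left-hand thread: loosen the knob by turning it clockwise, seen from above, as far as it goes, leaving the tube in its place until then. Then lift the tube off the block and, keeping it upright with its flange down, slide it all the way down over the slim tall spigot of the filter base that it fits, holding it until it is home, and let go. Leave the other things on the bench where they are, and do not knock them about.

Things in the scene. Friction and masses are not known exactly. Their poses are not given: they have to be found in the camera images.
- knob (a joint): Turn of the clamp knob, rad: 0 = fully tight, grows as it turns clockwise seen from above (left-hand thread), stop at 2.6 = fully loose; it starts within 0 to 0.25. Stiff (about 0.1 N m) and stays where it is left. The knob rises 1.5 mm per rad as it loosens (3.9 mm in all), so a grip may let it slide up a little or follow it.
- knob_grip (a point): Point on the knob's upright axis at the height to grip, 46.5 mm above the bench when tight; turns and rises with the knob. The black bar to grip is 44 mm long (this point's x), 14 mm wide (y), its top 16 mm above this point. A round black boss, 34 mm across, ends 12 mm below this point. Grip the bar across its width from above and turn it in two or more grips.
- washer (a point): Point on the knob's axis on top of the steel half-moon washer under the knob (22 mm under knob_grip), which turns and rises with it. The washer is 6 mm thick and reaches 54 mm out on the +x side of this point. When tight it overhangs the tube's flange by 6 mm and locks the tube; past about 1.8 rad it is clear of it.
- tube_mid (a point): The loose steel filter tube: point on its axis half-way up, 30 mm over its underside; z along the axis, up. 60 mm high, 40 mm outer and 35 mm inner diameter, open at both ends; a flange 58 mm across and 5 mm thick at its lower end; about 0.2 kg. It starts upright on the block, its underside 12 mm above the bench. Grip it from above across its outside, above the flange.
- block_stub (a point): The aluminium block (170 x 76 x 12 mm, fixed to the bench): point on its top face at the axis of a low locating stub, 31 mm across and 8 mm high, round which the tube stands at the start. x runs along the block, away from the knob, whose axis is 77 mm off.
- slim_seat (a point): The filter base to use (steel, round, 92 mm across, fixed): point on its axis on the flat shoulder, 72 mm across, 30 mm above the bench, where the flange comes to rest. From here a spigot 32 mm in diameter stands 26 mm up, its top edge bevelled 5 mm. With the tube home, tube_mid is 30 mm above this point. A thin outlet pipe reaches 60 mm from the axis, 20 mm above the bench.
- wide_seat (a point): A similar filter base for larger tubes, not to be used: the same, but its spigot is 48 mm in diameter and only 12 mm high, too thick for the tube. The block and the two bases stand in any order, side by side.
- dish: Bystander, loose: a closed clear petri dish lying flat, 90 mm across, 15 mm high. Origin under its centre.
- dish_stack: Bystander, loose: a stack of five such dishes, 90 mm across, 76 mm high. Origin under its centre.
- lamp: Bystander, loose: a round glass spirit lamp (unlit), 82 mm across, 82 mm high. Origin under its centre.
- bottle: Bystander, loose: a small clear jar with an orange cap, 48 mm across, 90 mm high. Origin under its centre.
- vial: Bystander, loose: a small amber vial with a white cap, 26 mm across, 46 mm high. Origin under its centre.
Not all that is in view belongs to the job. What is shaped like the part that bears knob but turquoise is not meant. What is shaped like the part that bears slim_seat but purple is not meant.

How it is judged:
By the outcome, as a careful person would: the job done as asked, in the order asked, and still so for the second after the job is handed in, with the robot touching nothing.
It also fails if it takes over 72 s, if anything falls off the work surface, if the arm or the gripper's body presses on something with over 40 N, if the wrist force passes 120 N, or if a joint passes its speed limit or range.

### The arm

A 6-joint arm with a two-finger parallel gripper is mounted at the origin on the work surface. World frame = base frame: x ahead of the robot, y to its left, z up, the work surface at z = 0. Lengths are in m, angles in rad, forces in N, time in s.
With the tool pointing down it reaches from about 0.325 to 0.875 m from the base axis. Payload 4.4 kg.
Tool frame: the origin (TCP) lies between the finger pads; the fingertips stand 8 mm ahead of it and the grasp point (between the pads) lies 11 mm behind it; x points along the fingers, y is the direction in which the jaws open and shut, and the axes are right-handed (so a half turn about x gives the same grasp; the last joint's range is limited). The gripper opens to 85 mm and grips with 20 to 120 N. Pads are 22 mm wide; open, the fingers measure 114 mm over their backs; the gripper's body (76 mm by 85 mm) begins 54 mm behind the grasp point. The pads swing forward as they close: fully open they stand 13 mm farther back than shut.
Start: joints at [-1.272, 0.207, 1.542, -0, 1.393, -0.15], TCP at [0.25, -0.518, 0.239] pointing down, gripper open.
Joint ranges: [-2.73, 2.73], [-0.86, 2.22], [0.23, 2.46], [-1.11, 4.25], [0.08, 2.63], [-2.82, 2.82]. Speed limits (rad/s): [2.79, 2.79, 3.14, 3.14, 3.14, 3.14].

### API

Orientations are given as a rotation vector (axis times angle).
In Python, from plant import robot gives the robot as it stands. The module is installed in compiled form; this text tells all that it offers.
- The arm moves only by the tool move_arm, never from a script. Its argument "targets" is a list of rows, each a list of 7 numbers: the opening in per cent of the stroke, from 0 (shut) to 100 (fully open), then the shift along the tool's x, y, z in cm, then the turn, a rotation vector about the tool's x, y, z in degrees. A call has exactly 8 rows; each row shifts and turns the pose as measured when the row begins, along the tool's axes as they then stand; what a row does not reach is not made up. A row lasts 1/10 s, in which the tool goes at most 50 mm and 8.59 degrees, less where a joint would pass 70% of its speed; a pose out of reach is approached as far as the arm can. A call is refused whole if a number of a shift passes 5 or a number of a turn 8.59, either way. A call with a gripper value outside its range is refused whole. The fingers move at their own pace and stop on an object; the grip force is fixed at half the most. Time passes only in rows, so rows that do not move let the fingers close, or fill a call up. It gives the time, the measured TCP pose, the force and the opening at its end, in the units of the state.
- robot.get_obs(): the state, without advancing time (a new reading comes with each control period).
- robot.get_image(name): name is "side" or "top" or "wrist"; returns the picture (384x512x3 uint8, blue, green, red); there is no depth.
- robot.camera_params(name): a dict with "mtx" (3x3 intrinsics, pixels), "k1" (the pictures are not rectified: a ray, as slopes to the right and down, at radius r is drawn at 1 + k1 r^2 times it, then the intrinsics apply), "eye" and "attitude" of the camera in the world. Camera axes: x right, y up, looking along -z (the intrinsics and any distortion apply to the point x, -y, -z); pixel columns grow to the right and rows downward; lengths in m; the calibration is good to about 2 mm. A picture is of the moment at which its call begins: read the wrist's pose just before it. camera_params takes no time and is no camera call; for the wrist camera it gives the pose at the moment of the call.
- robot.job_done(): hands the job in, once; it reports no verdict.
Trained networks look in the newest picture that a camera, given by its name, has taken for a name from the list of things; names that differ only in an ending like _2 or _b are one class to them, and where a whole thing is asked for, a point or a joint stands for the part that bears it (a point fixed in the world has none). Each returns a list of dicts, best first, with "p" (0 to 1); they miss things now and then, are a little off and sometimes report something else, mostly with a low value. They report only what shows in the picture. A call takes as long as a camera call. They do not tell look-alikes from the thing itself.
- robot.masks_of(camera, query): "region" (384x512 bool, what is visible of it) and "rect" ([centre column, centre row, width, height] in pixels, round what is visible of it).
The state is a dict: "clock": time; "joint_pos": joint angles; "joint_vel": joint speeds; "effort": joint torques, N m; "position": TCP position; "ee_rot": TCP orientation; "contact_force": force on the tool from outside, world axes, zero at the start; "moment": the same for the moment, N m; "gripper_width": opening from 0.0 (shut) to 1.0 (fully open).
Only numpy, scipy, OpenCV 4.12 (cv2) and the standard library are available. Lean on these libraries where they do the work, as an engineer would, in place of code of your own. Each camera call takes 0.05 s, during which the arm holds its last target. There are 200 camera calls.

## Working session

There is one attempt and no reset: what is moved stays moved. The work goes in short steps, Python scripts to look and compute and a tool call to move; the robot and the scene stay as the last step left them, time stands still between calls to the robot, and variables do not carry over. Pictures are saved under pics/ and viewed, about 8 in all and at most 12, crops included, and the job is handed in when it is done.

Besides the shell and the picture viewer there is one more tool, called after "Emit:" as name(argument=value, ...), one argument or row to a line, values as JSON. move_arm: Moves the arm, as the interface text tells. Its arguments: {"type":"object","properties":{"targets":{"type":"array","items":{"type":"array","items":{"type":"number"}}}},"required":["targets"]}

```bash
mkdir -p pics
cat > h.py <<'E'
import numpy as np, cv2
from scipy.spatial.transform import Rotation as R
from plant import robot
def ray(cam,uv,P=None):
    P=P or robot.camera_params(cam); K=np.array(P["mtx"])
    uv=np.atleast_2d(np.array(uv,float)).reshape(-1,1,2)
    n=cv2.undistortPoints(uv,K,np.array([P["k1"],0,0,0.]),).reshape(-1,2)
    A=np.array(P["attitude"]); A=A if A.shape==(3,3) else R.from_rotvec(A).as_matrix()
    d=np.c_[n[:,0],-n[:,1],-np.ones(len(n))]@A.T
    return np.array(P["eye"]),d
def at(cam,uv,z,P=None):
    e,d=ray(cam,uv,P); return e+d*((z-e[2])/d[:,2])[:,None]
def proj(cam,X,P=None):
    P=P or robot.camera_params(cam); A=np.array(P["attitude"]); A=A if A.shape==(3,3) else R.from_rotvec(A).as_matrix()
    c=(np.atleast_2d(X)-np.array(P["eye"]))@A; n=np.c_[c[:,0]/-c[:,2],-c[:,1]/-c[:,2]]
    n=n*(1+P["k1"]*(n**2).sum(1))[:,None]; K=np.array(P["mtx"])
    return n@K[:2,:2].T+K[:2,2]
E
python3 - <<'E'
from h import *
t=robot.get_image("top");cv2.imwrite("pics/top.png",cv2.resize(t,(800,600)))
for q in ["knob","washer","tube_mid","block_stub","slim_seat","wide_seat","dish","dish_stack","lamp","bottle","vial"]:
    try:
        for m in robot.masks_of("top",q)[:3]: print(q,round(m["p"],2),np.round(m["rect"],0), np.round(at("top",m["rect"][:2],0.03)[0],3))
    except Exception as e: print(q,e)
s=robot.get_image("side");cv2.imwrite("pics/side.png",cv2.resize(s,(800,600)))
for c in ["top","side","wrist"]: print(c,robot.camera_params(c))
print(robot.get_obs())
E
```

```text
knob 0.82 [115. 207.  29.  24.] [0.449 0.525 0.03 ]
knob 0.75 [170. 280.  28.  29.] [0.238 0.351 0.03 ]
knob 0.73 [186. 182.  27.  23.] [0.528 0.314 0.03 ]
washer 0.86 [116. 209.  26.  28.] [0.443 0.522 0.03 ]
washer 0.63 [187. 181.  25.  23.] [0.532 0.309 0.03 ]
washer 0.6 [170. 277.  25.  29.] [0.245 0.351 0.03 ]
tube_mid 0.6 [197. 164.  20.  20.] [0.583 0.282 0.03 ]
block_stub 0.95 [179. 276.  61.  57.] [0.25  0.326 0.03 ]
block_stub 0.92 [123. 204.  52.  65.] [0.46  0.502 0.03 ]
block_stub 0.87 [190. 177.  50.  54.] [0.542 0.302 0.03 ]
slim_seat 0.95 [396. 237.  30.  30.] [ 0.371 -0.31   0.03 ]
slim_seat 0.6 [394. 180.  32.  29.] [ 0.54  -0.309  0.03 ]
wide_seat 0.89 [294. 168.  26.  32.] [ 0.574 -0.011  0.03 ]
dish 0.84 [338. 247.  31.  29.] [ 0.339 -0.139  0.03 ]
dish_stack 0.73 [246. 242.  33.  32.] [0.352 0.131 0.03 ]
lamp 0.9 [336. 114.  25.  29.] [ 0.739 -0.136  0.03 ]
bottle 0.69 [240. 108.  19.  20.] [0.757 0.154 0.03 ]
vial 0.66 [186. 182.  24.  23.] [0.528 0.312 0.03 ]
vial 0.6 [289. 116.   8.   8.] [0.731 0.005 0.03 ]
top {'mtx': array([[457.71527242,   0.        , 256
[... 837 characters left out ...]
-0.25665377,  0.15963291, -1.11244358])}
{'clock': 0.65, 'joint_pos': array([-1.27151969e+00,  2.06585489e-01,  1.54151207e+00,  2.17139580e-05,
        1.39352648e+00, -1.50511699e-01]), 'joint_vel': array([ 0.00129339, -0.0001591 ,  0.00014593, -0.00101314,  0.0006275 ,
        0.00025336]), 'effort': array([-6.06143112e-04, -3.82859230e+01, -2.91850537e+01, -2.33631827e-04,
        8.84411438e-04, -9.87674582e-07]), 'position': array([ 0.24998229, -0.51780509,  0.23928418]), 'ee_rot': array([ 1.97190596,  0.45112598, -1.97186757]), 'contact_force': array([ 0.13379462, -0.69812457,  0.06120163]), 'moment': array([-0.04715334, -0.05568568, -0.00942978]), 'gripper_width': 1.0002894373379758}
```

View pics/top.png

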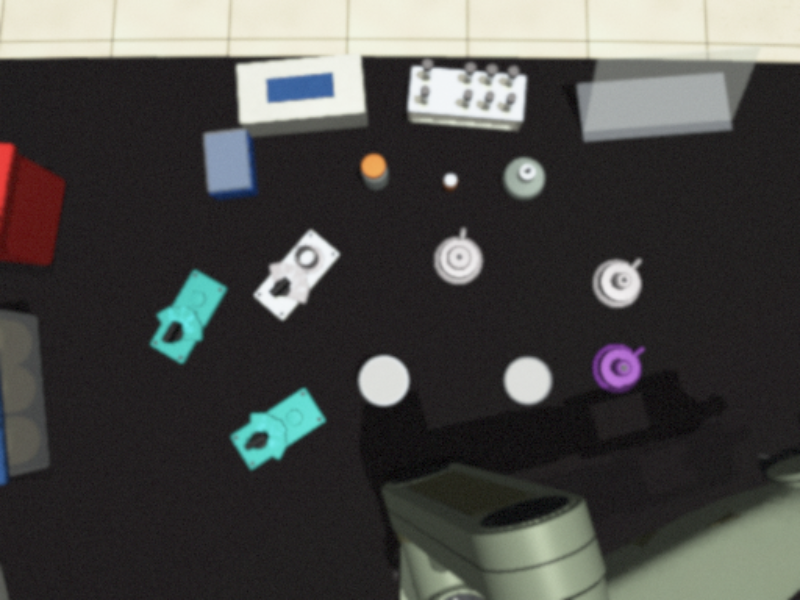

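View pics/side.png

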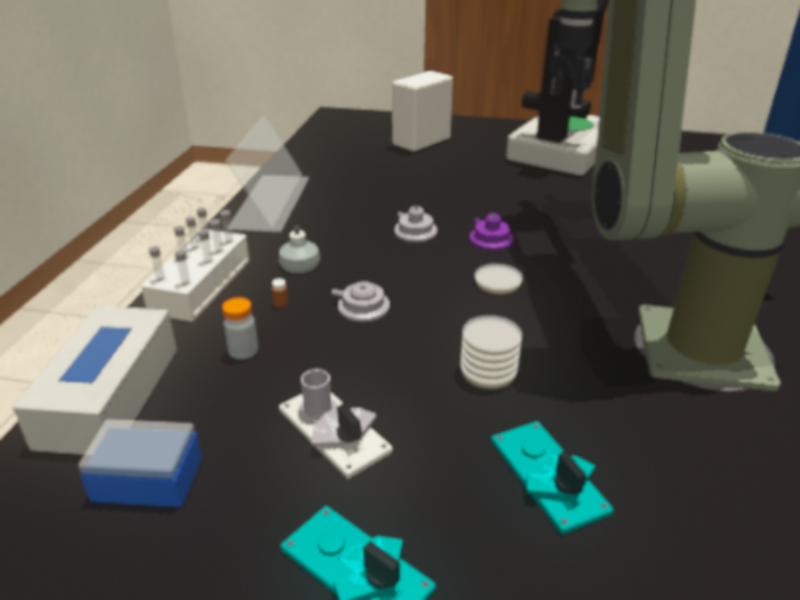

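Candidates (800x600 top view): silver block with knob (283,288) and tube (308,257), against turquoise blocks at (178,330) and (262,437). Silver slim base (618,283), against the purple one (616,367) and the wide silver one (458,258). I choose the silver block and the slim silver base, and will check them with a close wrist crop.

```bash
cat >> h.py <<'E'
def pose():
    o=robot.get_obs(); return np.array(o["position"]),R.from_rotvec(o["ee_rot"]),o
def yaw():  # heading of tool y axis, world, deg
    y=pose()[1].as_matrix()[:,1]; return np.degrees(np.arctan2(y[1],y[0]))
def goal(yw): # tool straight down, tool y at heading yw deg
    a=np.radians(yw); x=np.array([0,0,-1.]); y=np.array([np.cos(a),np.sin(a),0]); return R.from_matrix(np.c_[x,y,np.cross(x,y)])
def plan(p,yw,n,grip=100,show=True):
    p0,r0,o=pose(); p=np.array(p,float); g=goal(yw); rv=(r0.inv()*g).as_rotvec()
    rows=[];pp,rr=p0,r0
    for i in range(1,n+1):
        pn=p0+(p-p0)*i/n; rn=r0*R.from_rotvec(rv*i/n)
        s=rr.inv().apply(pn-pp)*100; t=np.degrees((rr.inv()*rn).as_rotvec())
        rows.append([grip]+[round(float(v),2) for v in s]+[round(float(v),1) for v in t]); pp,rr=pn,rn
    if show: print(rows)
    m=np.abs(rows).max(0); print("max",m, "from",np.round(p0,4),"yaw",round(yaw(),1))
E
python3 - <<'E'
from h import *
p,r,o=pose(); M=r.as_matrix(); print(np.round(M,3),yaw())
P=robot.camera_params("wrist"); A=R.from_rotvec(P["attitude"]).as_matrix()
print("cam in tool: eye",np.round(M.T@(P["eye"]-p),3),"axis",np.round(M.T@-A[:,2],3),"right",np.round(M.T@A[:,0],3))
# rough points from top view
for n,uv,z in [("knob",(181,184),.06),("tubetop",(197.5,164),.072),("slim",(395.5,180),.05),("wide",(294,165),.035)]: print(n,np.round(at("top",uv,z),3))
k=at("top",(181,184),.06)[0];t=at("top",(197.5,164),.072)[0];d=t-k;print("dist",np.hypot(*d[:2]),"head",np.degrees(np.arctan2(d[1],d[0])))
E
```

```text
[[ 0.     0.435 -0.901]
 [ 0.    -0.901 -0.435]
 [-1.    -0.    -0.   ]] -64.22924634344221
cam in tool: eye [-0.134 -0.001 -0.073] axis [0.959 0.001 0.283] right [-0.001  1.    -0.001]
knob [[0.517 0.322 0.06 ]]
tubetop [[0.575 0.273 0.072]]
slim [[ 0.537 -0.307  0.05 ]]
wide [[ 0.581 -0.01   0.035]]
dist 0.07553144369260499 head -40.20430417284849
```

Run:
```python
from h import *
plan([.517,.322,.235],50,24)
```

```text
[[100, 0.02, -2.67, -2.52, -4.8, -0.0, -0.0], [100, 0.02, -2.45, -2.74, -4.8, -0.0, -0.0], [100, 0.02, -2.21, -2.93, -4.8, -0.0, -0.0], [100, 0.02, -1.96, -3.1, -4.8, -0.0, -0.0], [100, 0.02, -1.7, -3.26, -4.8, -0.0, -0.0], [100, 0.02, -1.42, -3.39, -4.8, -0.0, -0.0], [100, 0.02, -1.14, -3.49, -4.8, -0.0, -0.0], [100, 0.02, -0.84, -3.57, -4.8, -0.0, -0.0], [100, 0.02, -0.54, -3.63, -4.8, -0.0, -0.0], [100, 0.02, -0.24, -3.66, -4.8, -0.0, -0.0], [100, 0.02, 0.06, -3.67, -4.8, -0.0, -0.0], [100, 0.02, 0.37, -3.65, -4.8, -0.0, -0.0], [100, 0.02, 0.67, -3.61, -4.8, -0.0, -0.0], [100, 0.02, 0.97, -3.54, -4.8, -0.0, -0.0], [100, 0.02, 1.26, -3.45, -4.8, -0.0, -0.0], [100, 0.02, 1.54, -3.33, -4.8, -0.0, -0.0], [100, 0.02, 1.81, -3.19, -4.8, -0.0, -0.0], [100, 0.02, 2.07, -3.03, -4.8, -0.0, -0.0], [100, 0.02, 2.31, -2.85, -4.8, -0.0, -0.0], [100, 0.02, 2.54, -2.65, -4.8, -0.0, -0.0], [100, 0.02, 2.75, -2.43, -4.8, -0.0, -0.0], [100, 0.02, 2.95, -2.19, -4.8, -0.0, -0.0], [100, 0.02, 3.12, -1.94, -4.8, -0.0, -0.0], [100, 0.02, 3.27, -1.67, -4.8, -0.0, -0.0]]
max [1.00e+02 2.00e-02 3.27e+00 3.67e+00 4.80e+00 0.00e+00 0.00e+00] from [ 0.25   -0.5178  0.2393] yaw -64.2
```

Emit:
move_arm(
  targets=[
    [100, 0, -2.7, -2.5, -4.8, 0, 0],
    [100, 0, -2.5, -2.7, -4.8, 0, 0],
    [100, 0, -2.2, -2.9, -4.8, 0, 0],
    [100, 0, -2.0, -3.1, -4.8, 0, 0],
    [100, 0, -1.7, -3.3, -4.8, 0, 0],
    [100, 0, -1.4, -3.4, -4.8, 0, 0],
    [100, 0, -1.1, -3.5, -4.8, 0, 0],
    [100, 0, -0.8, -3.6, -4.8, 0, 0],
  ],
)

```text
clock: 1.45
position: [0.3372, -0.2317, 0.2393]
ee_rot: [1.519, 0.966, -1.519]
contact_force: [0.9, 0.4, 0.9]
gripper_width: 1.001
```

Emit:
move_arm(
  targets=[
    [100, 0, -0.5, -3.6, -4.8, 0, 0],
    [100, 0, -0.2, -3.7, -4.8, 0, 0],
    [100, 0, 0, -3.7, -4.8, 0, 0],
    [100, 0, 0.4, -3.7, -4.8, 0, 0],
    [100, 0, 0.7, -3.6, -4.8, 0, 0],
    [100, 0, 1.0, -3.5, -4.8, 0, 0],
    [100, 0, 1.3, -3.4, -4.8, 0, 0],
    [100, 0, 1.5, -3.3, -4.8, 0, 0],
  ],
)

```text
clock: 2.25
position: [0.4193, 0.0624, 0.241]
ee_rot: [1.011, 1.308, -1.009]
contact_force: [0.5, -0.6, 0.7]
gripper_width: 1.0
```

Run:
```python
from h import *
plan([.517,.322,.235],50,12)
```

```text
[[100, 0.04, 1.35, -1.88, -2.9, 0.1, -0.0], [100, 0.04, 1.44, -1.81, -2.9, 0.1, -0.0], [100, 0.05, 1.53, -1.73, -2.9, 0.1, -0.0], [100, 0.05, 1.62, -1.65, -2.9, 0.1, -0.0], [100, 0.05, 1.7, -1.57, -2.9, 0.1, -0.0], [100, 0.05, 1.78, -1.48, -2.9, 0.1, -0.0], [100, 0.05, 1.85, -1.38, -2.9, 0.1, -0.0], [100, 0.05, 1.92, -1.29, -2.9, 0.1, -0.0], [100, 0.05, 1.98, -1.19, -2.9, 0.1, -0.0], [100, 0.05, 2.04, -1.09, -2.9, 0.1, -0.0], [100, 0.05, 2.09, -0.98, -2.9, 0.1, -0.0], [100, 0.05, 2.14, -0.88, -2.9, 0.1, -0.0]]
max [1.00e+02 5.00e-02 2.14e+00 1.88e+00 2.90e+00 1.00e-01 0.00e+00] from [0.4193 0.0624 0.241 ] yaw 15.1
```

Emit:
move_arm(
  targets=[
    [100, 0.1, 2.3, -3.2, -5, 0, 0],
    [100, 0.1, 2.6, -3.0, -5, 0, 0],
    [100, 0.1, 2.9, -2.8, -5, 0, 0],
    [100, 0.1, 3.1, -2.5, -5, 0, 0],
    [100, 0.1, 3.3, -2.2, -5, 0, 0],
    [100, 0.1, 3.5, -1.9, -5, 0, 0],
    [100, 0, 3.6, -1.6, -5, 0, 0],
    [100, 0, 0, 0, 0, 0, 0],
  ],
)

```text
clock: 3.05
position: [0.5187, 0.3397, 0.235]
ee_rot: [0.517, 1.488, -0.517]
contact_force: [-0.3, -0.9, 0.4]
gripper_width: 0.999
```

Run:
```python
from h import *
P=robot.camera_params("wrist");im=robot.get_image("wrist");cv2.imwrite("pics/w1.png",cv2.resize(im,(800,600)))
print(pose()[0],yaw())
for q in ["knob","washer","tube_mid","block_stub"]:
    for m in robot.masks_of("wrist",q)[:2]: print(q,round(m["p"],2),np.round(m["rect"],0))
for n,X in [("knob",[.517,.322,.06]),("tube",[.575,.273,.072])]: print(n,proj("wrist",X,P))
```

```text
[0.51807466 0.33777785 0.23493253] 51.934937952390044
knob 0.77 [249. 186.  91.  66.]
knob 0.71 [366.  14.  81.  25.]
washer 0.82 [363.  14.  83.  27.]
washer 0.66 [247. 185.  92.  67.]
tube_mid 0.76 [248. 246.  51.  60.]
block_stub 0.98 [248. 197.  88. 147.]
block_stub 0.7 [62. 26. 89. 47.]
knob [[237.60158657 183.20764433]]
tube [[235.22803178 259.46092517]]
```

View pics/w1.png

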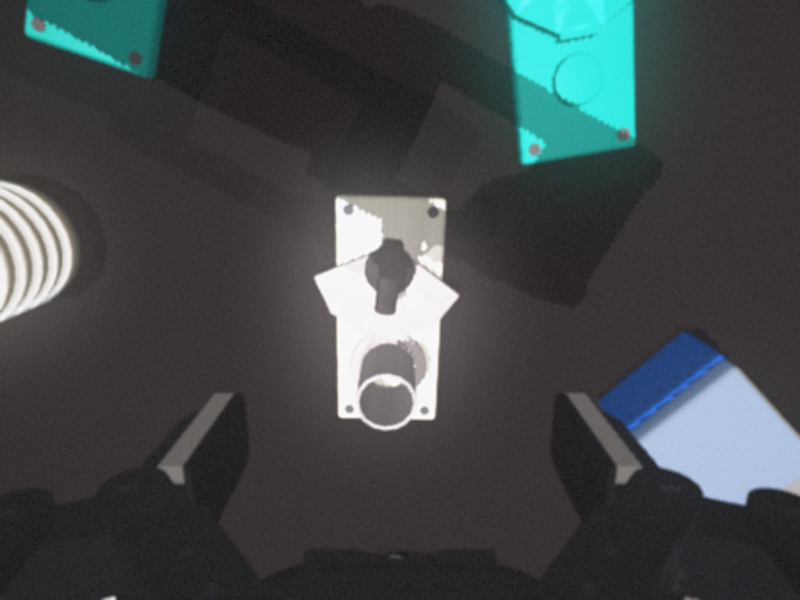

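The picture shows the right silver block: tube mouth at (386,402), bar at about (388,280), corner screws at (348,209), (433,211), (348,409) and (424,410). The turquoise one is at (577,77). Next is a close crop for the bar.

Run:
```python
from h import *
im=cv2.imread("pics/w1.png"); c=im[180:440,300:480]; g=np.clip(255*(c/255.)**0.5,0,255).astype(np.uint8)
cv2.imwrite("pics/w1c.png",cv2.resize(g,None,fx=2.25,fy=2.25,interpolation=cv2.INTER_CUBIC))
f=lambda uv,z: at("wrist",(np.array(uv)+.5)*.64-.5,z)
t=f([(386,402)],.072)[0]; print("tube",t)
h=f([(348,209),(433,211),(348,409),(424,410)],.012); print(h.round(4), [np.linalg.norm(h[i]-h[j]) for i,j in((0,1),(2,3),(0,2),(1,3))])
d=h[2]+h[3]-h[0]-h[1]; print("centre",h.mean(0),"heading",np.degrees(np.arctan2(d[1],d[0])))
```

```text
tube [0.57897996 0.27747843 0.072     ]
[[0.472  0.3282 0.012 ]
 [0.5091 0.3731 0.012 ]
 [0.5894 0.2296 0.012 ]
 [0.6267 0.2753 0.012 ]] [np.float64(0.05828378740720786), np.float64(0.05890316150868636), np.float64(0.15331609766798165), np.float64(0.15289278396720749)]
centre [0.54930515 0.30154909 0.012     ] heading -39.88600955259743
```

View pics/w1c.png

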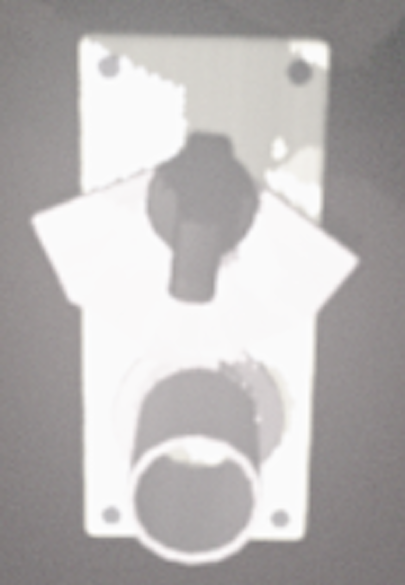

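Run:
```python
from h import *
f=lambda uv,z: at("wrist",(np.array(uv)+.5)*.64-.5,z)
b=f([(393.5,241),(386,313)],.0615);d=b[1]-b[0];print("bar",b,np.linalg.norm(d),b.mean(0),np.degrees(np.arctan2(d[1],d[0])))
plan([.520,.327,.125],44,8,60)
```

```text
bar [[0.50186347 0.34480044 0.0615    ]
 [0.53462837 0.31273685 0.0615    ]] 0.045843352379817244 [0.51824592 0.32876865 0.0615    ] -44.380202531993966
[[60, 1.38, -0.06, 0.05, 1.0, 0.1, -0.0], [60, 1.38, -0.06, 0.06, 1.0, 0.1, -0.0], [60, 1.38, -0.06, 0.06, 1.0, 0.1, -0.0], [60, 1.38, -0.06, 0.07, 1.0, 0.1, -0.0], [60, 1.38, -0.05, 0.07, 1.0, 0.1, -0.0], [60, 1.38, -0.05, 0.07, 1.0, 0.1, -0.0], [60, 1.38, -0.05, 0.08, 1.0, 0.1, -0.0], [60, 1.38, -0.05, 0.08, 1.0, 0.1, -0.0]]
max [60.    1.38  0.06  0.08  1.    0.1   0.  ] from [0.5178 0.3345 0.2357] yaw 51.7
```

The arm was still settling when that picture was taken, so I'm redoing the measurement at rest by matching the same features.

Run:
```python
from h import *
P=robot.camera_params("wrist");print(pose()[0],yaw(),np.abs(pose()[2]["joint_vel"]).max());im=robot.get_image("wrist");
old=cv2.imread("pics/w1.png");new=cv2.resize(im,(800,600));cv2.imwrite("pics/w2.png",new)
def tr(u,v,s=16):
    T=old[v-s:v+s+1,u-s:u+s+1]; r=cv2.matchTemplate(new[v-s-40:v+s+41,u-s-40:u+s+41],T,cv2.TM_CCOEFF_NORMED);_,m,_,l=cv2.minMaxLoc(r);return (u+l[0]-40,v+l[1]-40,round(m,2))
L=[tr(348,209),tr(433,211),tr(348,409),tr(424,410),tr(386,402,34),tr(386,312,14),tr(393,242,12)];print(L)
f=lambda uv,z: at("wrist",(np.array(uv)[...,:2]+.5)*.64-.5,z,P)
h=f(L[:4],.012);d=h[2]+h[3]-h[0]-h[1];print("centre",h.mean(0),"heading",np.degrees(np.arctan2(d[1],d[0])))
t=f([L[4]],.072)[0];u=d/np.linalg.norm(d);print("tube",t,"knob",t-.077*u, "knob2",h.mean(0)-(.077/2)*u)
b=f(L[5:],.0615);d=b[0]-b[1];print("bar",b.mean(0),np.linalg.norm(d),np.degrees(np.arctan2(d[1],d[0])))
```

```text
[0.51775603 0.3344655  0.23568747] 51.68236033209804 0.008172300924797576
[(355, 205, 0.93), (440, 207, 0.92), (356, 405, 0.98), (432, 406, 0.99), (395, 398, 0.99), (394, 308, 0.99), (400, 238, 0.97)]
centre [0.55030208 0.30777568 0.012     ] heading -39.364197877529826
tube [0.58033331 0.28377659 0.072     ] knob [0.5208023  0.33261365 0.072     ] knob2 [0.52053657 0.33219421 0.012     ]
bar [0.51901319 0.33386209 0.0615    ] 0.04426202835763167 -43.13170389921417
```

Emit:
move_arm(
  targets=[
    [60, 2.5, 0, 0.1, 2, 0, 0],
    [60, 2.5, 0, 0.1, 2, 0, 0],
    [60, 2.5, 0, 0.1, 1.2, 0, 0],
    [60, 2.5, 0, 0, 0, 0, 0],
    [60, 2.0, 0, 0, 0, 0, 0],
    [60, 1.0, 0, 0, 0, 0, 0],
    [60, 0, 0, 0, 0, 0, 0],
    [60, 0, 0, 0, 0, 0, 0],
  ],
)

```text
clock: 4.15
position: [0.5258, 0.3235, 0.1089]
ee_rot: [0.609, 1.456, -0.601]
contact_force: [0.1, -0.5, -0.1]
gripper_width: 0.595
```

Run:
```python
from h import *
plan([.5206,.3325,.046],46.5,5,60)
```

```text
[[60, 1.25, 0.04, -0.23, -0.2, 0.3, -0.2], [60, 1.25, 0.04, -0.22, -0.2, 0.3, -0.2], [60, 1.26, 0.05, -0.22, -0.2, 0.3, -0.2], [60, 1.26, 0.05, -0.21, -0.2, 0.3, -0.2], [60, 1.26, 0.05, -0.2, -0.2, 0.3, -0.2]]
max [6.00e+01 1.26e+00 5.00e-02 2.30e-01 2.00e-01 3.00e-01 2.00e-01] from [0.5258 0.3235 0.1089] yaw 45.5
```

Emit:
move_arm(
  targets=[
    [60, 0.5, 0, -0.5, -0.5, 0.5, -0.3],
    [60, 0.5, 0.1, -0.5, -0.5, 0.5, -0.3],
    [60, 0.5, 0.1, -0.1, 0, 0.3, -0.3],
    [60, 0.5, 0, 0, 0, 0, 0],
    [60, 0, 0, 0, 0, 0, 0],
    [60, 0, 0, 0, 0, 0, 0],
    [60, 0, 0, 0, 0, 0, 0],
    [60, 0, 0, 0, 0, 0, 0],
  ],
)

```text
clock: 4.95
position: [0.5217, 0.335, 0.0915]
ee_rot: [0.595, 1.485, -0.589]
contact_force: [-0.5, 0.4, 0.0]
gripper_width: 0.598
```

Run:
```python
from h import *
plan([.5206,.3325,.046],46.5,8,60)
P=robot.camera_params("wrist");im=robot.get_image("wrist");cv2.imwrite("pics/w3.png",cv2.resize(im,(800,600)))
print(proj("wrist",[[.5206,.3325,.0625],[.5803,.2837,.072]],P)/.64)
```

```text
[[60, 0.57, -0.03, 0.01, 0.0, 0.0, -0.0], [60, 0.57, -0.03, 0.01, 0.0, 0.0, -0.0], [60, 0.57, -0.03, 0.01, 0.0, 0.0, -0.0], [60, 0.57, -0.03, 0.01, 0.0, 0.0, -0.0], [60, 0.57, -0.03, 0.01, 0.0, 0.0, -0.0], [60, 0.57, -0.03, 0.01, 0.0, 0.0, -0.0], [60, 0.57, -0.03, 0.01, 0.0, 0.0, -0.0], [60, 0.57, -0.03, 0.01, 0.0, 0.0, -0.0]]
max [6.0e+01 5.7e-01 3.0e-02 1.0e-02 0.0e+00 0.0e+00 0.0e+00] from [0.5217 0.335  0.0915] yaw 46.6
[[387.35776207 374.93587547]
 [403.26792409 578.7172491 ]]
```

View pics/w3.png

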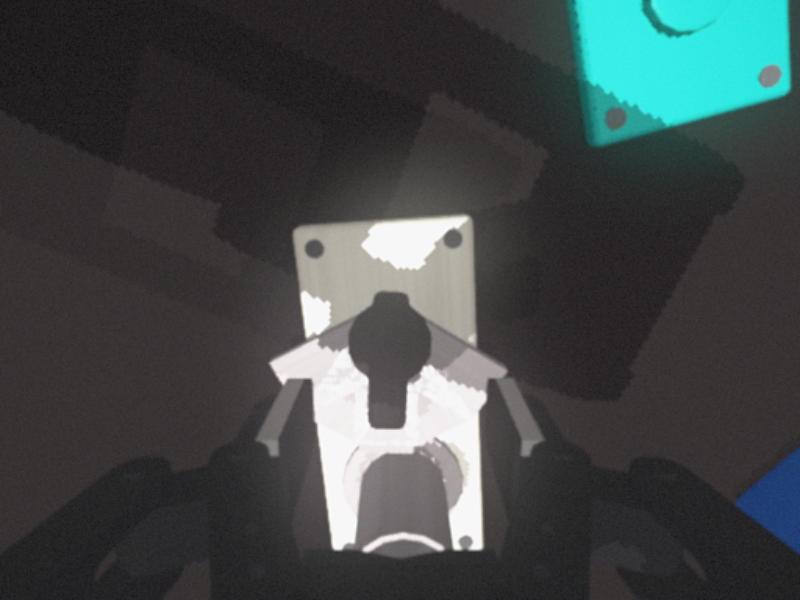

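The bar runs from (391,295) to (388,428) and lines up with the tool, centred between the fingers, so I go down.

Emit:
move_arm(
  targets=[
    [60, 0.8, -0.1, 0, 0, 0, 0],
    [60, 0.8, -0.1, 0, 0, 0, 0],
    [60, 0.8, 0, 0, 0, 0, 0],
    [60, 0.8, 0, 0, 0, 0, 0],
    [60, 0.8, 0, 0, 0, 0, 0],
    [60, 0.5, 0, 0, 0, 0, 0],
    [60, 0, 0, 0, 0, 0, 0],
    [60, 0, 0, 0, 0, 0, 0],
  ],
)

```text
clock: 5.8
position: [0.5194, 0.3329, 0.0411]
ee_rot: [0.594, 1.487, -0.591]
contact_force: [0.3, 0.6, 0.6]
gripper_width: 0.601
```

Run:
```python
from h import *
plan([.5206,.3325,.046],46.5,1,0);print(pose()[2]["joint_pos"])
```

```text
[[0, -0.49, 0.06, 0.11, 0.1, 0.0, -0.1]]
max [0.   0.49 0.06 0.11 0.1  0.   0.1 ] from [0.5194 0.3329 0.0411] yaw 46.6
[ 4.29609551e-01  5.13147906e-01  1.57793238e+00  2.01919869e-04
  1.04794203e+00 -3.83130264e-01]
```

Emit:
move_arm(
  targets=[
    [60, -0.5, 0, 0.1, 0, 0, 0],
    [60, 0, 0, 0, 0, 0, 0],
    [0, 0, 0, 0, 0, 0, 0],
    [0, 0, 0, 0, 0, 0, 0],
    [0, 0, 0, 0, 0, 0, 0],
    [0, 0, 0, 0, 0, 0, 0],
    [0, 0, 0, 0, 0, 0, 0],
    [0, 0, 0, 0, 0, 0, 0],
  ],
)

```text
clock: 6.6
position: [0.5204, 0.3313, 0.0486]
ee_rot: [0.594, 1.486, -0.592]
contact_force: [-0.8, -1.5, 0.9]
gripper_width: 0.152
```

Emit:
move_arm(
  targets=[
    [0, 0, 0, 0, 4, 0, 0],
    [0, 0, 0, 0, 7, 0, 0],
    [0, 0, 0, 0, 7, 0, 0],
    [0, 0, 0, 0, 7, 0, 0],
    [0, 0, 0, 0, 7, 0, 0],
    [0, 0, 0, 0, 7, 0, 0],
    [0, 0, 0, 0, 7, 0, 0],
    [0, 0, 0, 0, 0, 0, 0],
  ],
)

```text
clock: 7.4
position: [0.52, 0.3311, 0.0499]
ee_rot: [1.221, 1.197, -1.222]
contact_force: [-1.9, -0.0, -0.8]
gripper_width: 0.149
```

Run:
```python
from h import *
plan([.5206,.3325,.048],0,1,0);print(pose()[2]["joint_pos"],pose()[2]["moment"])
```

```text
[[0, 0.19, 0.05, -0.15, -1.0, 0.2, -0.1]]
max [0.   0.19 0.05 0.15 1.   0.2  0.1 ] from [0.52   0.3311 0.0499] yaw -1.0
[ 0.42836358  0.50102533  1.57433218 -0.00393919  1.06573398  0.4475008 ] [-0.11934259  0.00312089 -0.08303122]
```

Emit:
move_arm(
  targets=[
    [0, 0, 0, 0, 7, 0, 0],
    [0, 0, 0, 0, 7, 0, 0],
    [0, 0, 0, 0, 7, 0, 0],
    [0, 0, 0, 0, 7, 0, 0],
    [0, 0, 0, 0, 7, 0, 0],
    [0, 0, 0, 0, 7, 0, 0],
    [0, 0, 0, 0, 7, 0, 0],
    [0, 0, 0, 0, 0, 0, 0],
  ],
)

```text
clock: 8.2
position: [0.5195, 0.3311, 0.0512]
ee_rot: [1.818, 0.651, -1.82]
contact_force: [-1.1, -0.2, 0.5]
gripper_width: 0.151
```

Run:
```python
from h import *
plan([.5206,.3325,.048],-98.5,1,0);print(pose()[2]["joint_pos"],pose()[2]["moment"])
```

```text
[[0, 0.32, -0.04, -0.17, 48.1, 0.0, -0.3]]
max [0.00e+00 3.20e-01 4.00e-02 1.70e-01 4.81e+01 0.00e+00 3.00e-01] from [0.5195 0.3311 0.0512] yaw -50.4
[ 0.42953433  0.49955983  1.57337352 -0.00561641  1.06996935  1.31147568] [-0.13051311  0.01834791 -0.11323129]
```

Emit:
move_arm(
  targets=[
    [0, 0, 0, 0, 7, 0, 0],
    [0, 0, 0, 0, 7, 0, 0],
    [0, 0, 0, 0, 7, 0, 0],
    [0, 0, 0, 0, 7, 0, 0],
    [0, 0, 0, 0, 6, 0, 0],
    [0, 0, 0, 0, 6, 0, 0],
    [0, 0, 0, 0, 5, 0, 0],
    [0, 0, 0, 0, 0, 0, 0],
  ],
)

```text
clock: 9.0
position: [0.5192, 0.3315, 0.0523]
ee_rot: [-2.181, 0.098, 2.181]
contact_force: [-0.0, -0.7, 0.2]
gripper_width: 0.149
```

Run:
```python
from h import *
plan([.5206,.3325,.048],-98.5,1,0);print(pose()[2]["joint_pos"],pose()[2]["moment"])
```

```text
[[0, 0.43, -0.12, -0.13, 3.7, -0.0, -0.3]]
max [0.   0.43 0.12 0.13 3.7  0.   0.3 ] from [0.5192 0.3315 0.0523] yaw -94.8
[ 0.43041656  0.49844146  1.57214683 -0.00595371  1.07341731  2.08837683] [-0.17888055  0.15217591 -0.08777767]
```

Emit:
move_arm(
  targets=[
    [0, 0, 0, 0, 4, 0, 0],
    [0, 0, 0, 0, 4, 0, 0],
    [0, 0, 0, 0, 4, 0, 0],
    [0, 0, 0, 0, 4, 0, 0],
    [0, 0, 0, 0, 0, 0, 0],
    [0, 0, 0, 0, 0, 0, 0],
    [0, 0, 0, 0, 0, 0, 0],
    [0, 0, 0, 0, 0, 0, 0],
  ],
)

```text
clock: 9.8
position: [0.5187, 0.3318, 0.0525]
ee_rot: [-2.065, 0.333, 2.055]
contact_force: [0.3, -0.5, 1.6]
gripper_width: 0.149
```

Run:
```python
from h import *
plan([.5206,.3325,.048],-98.5,1,0);print(pose()[2]["joint_pos"],pose()[2]["moment"])
```

```text
[[0, 0.45, -0.13, -0.15, -9.2, -0.3, -0.7]]
max [0.   0.45 0.13 0.15 9.2  0.3  0.7 ] from [0.5187 0.3318 0.0525] yaw -107.7
[ 0.43489677  0.49862389  1.57151946 -0.01419693  1.07437212  2.32096903] [0.03590685 0.30097299 2.10726309]
```

The moment rose to 2.1 N m, so the knob is at its stop. Release and lift.

Emit:
move_arm(
  targets=[
    [50, 0, 0, 0, 0, 0, 0],
    [50, 0, 0, 0, 0, 0, 0],
    [50, 0, 0, 0, 0, 0, 0],
    [50, -1, 0, 0, 0, 0, 0],
    [50, -2, 0, 0, 0, 0, 0],
    [50, -3, 0, 0, 0, 0, 0],
    [50, -3, 0, 0, 0, 0, 0],
    [50, -3, 0, 0, 0, 0, 0],
  ],
)

```text
clock: 10.6
position: [0.5152, 0.3312, 0.1717]
ee_rot: [-2.037, 0.353, 2.059]
contact_force: [0.1, 0.7, -0.9]
gripper_width: 0.499
```

Run:
```python
from h import *
plan([.555,.295,.20],50.6,20,90)
```

```text
[[90, -0.14, 0.11, -0.25, -8.0, 0.1, 0.0], [90, -0.14, 0.14, -0.23, -8.0, 0.1, 0.0], [90, -0.14, 0.17, -0.21, -8.0, 0.1, 0.0], [90, -0.14, 0.2, -0.18, -8.0, 0.1, 0.0], [90, -0.14, 0.22, -0.15, -8.0, 0.1, 0.0], [90, -0.14, 0.24, -0.12, -8.0, 0.1, 0.0], [90, -0.14, 0.26, -0.09, -8.0, 0.1, 0.0], [90, -0.14, 0.27, -0.05, -8.0, 0.1, 0.0], [90, -0.14, 0.27, -0.01, -8.0, 0.1, 0.0], [90, -0.14, 0.27, 0.03, -8.0, 0.1, 0.0], [90, -0.14, 0.26, 0.06, -8.0, 0.1, 0.0], [90, -0.14, 0.25, 0.1, -8.0, 0.1, 0.0], [90, -0.14, 0.24, 0.13, -8.0, 0.1, 0.0], [90, -0.14, 0.21, 0.16, -8.0, 0.1, 0.0], [90, -0.14, 0.19, 0.19, -8.0, 0.1, 0.0], [90, -0.14, 0.16, 0.22, -8.0, 0.1, 0.0], [90, -0.14, 0.13, 0.24, -8.0, 0.1, 0.0], [90, -0.14, 0.1, 0.25, -8.0, 0.1, 0.0], [90, -0.14, 0.06, 0.26, -8.0, 0.1, 0.0], [90, -0.14, 0.02, 0.27, -8.0, 0.1, 0.0]]
max [90.    0.14  0.27  0.27  8.    0.1   0.  ] from [0.5152 0.3312 0.1717] yaw -108.9
```

Emit:
move_arm(
  targets=[
    [90, -0.4, 0, 0, -8.5, 0, 0],
    [90, -0.4, 0, 0, -8.5, 0, 0],
    [90, -0.4, 0, 0, -8.5, 0, 0],
    [90, -0.4, 0, 0, -8.5, 0, 0],
    [90, -0.4, 0, 0, -8.5, 0, 0],
    [90, -0.4, 0, 0, -8.5, 0, 0],
    [90, -0.4, 0, 0, -8.5, 0, 0],
    [90, 0, 0, 0, -8.5, 0, 0],
  ],
)

```text
clock: 11.4
position: [0.52, 0.3344, 0.2173]
ee_rot: [1.709, 0.795, -1.696]
contact_force: [-0.0, 0.8, -0.2]
gripper_width: 0.9
```

Emit:
move_arm(
  targets=[
    [90, 0, 0, 0, -8.5, 0, 0],
    [90, 0, 0, 0, -8.5, 0, 0],
    [90, 0, 0, 0, -8.5, 0, 0],
    [90, 0, 0, 0, -8.5, 0, 0],
    [90, 0, 0, 0, -8.5, 0, 0],
    [90, 0, 0, 0, -8.5, 0, 0],
    [90, 0, 0, 0, -8.5, 0, 0],
    [90, 0, 0, 0, 0, 0, 0],
  ],
)

```text
clock: 12.2
position: [0.5203, 0.3353, 0.225]
ee_rot: [0.959, 1.354, -0.933]
contact_force: [0.9, -0.4, 1.0]
gripper_width: 0.899
```

Run:
```python
from h import *
plan([.525,.3295,.2],50.6,7,90)
```

```text
[[90, 0.36, 0.03, 0.1, -4.4, -0.0, -0.1], [90, 0.36, 0.02, 0.11, -4.4, -0.0, -0.1], [90, 0.36, 0.02, 0.11, -4.4, -0.0, -0.1], [90, 0.36, 0.01, 0.11, -4.4, -0.0, -0.1], [90, 0.36, 0.0, 0.11, -4.4, -0.0, -0.1], [90, 0.36, -0.01, 0.11, -4.4, -0.0, -0.1], [90, 0.36, -0.01, 0.11, -4.4, -0.0, -0.1]]
max [9.0e+01 3.6e-01 3.0e-02 1.1e-01 4.4e+00 0.0e+00 1.0e-01] from [0.5203 0.3353 0.225 ] yaw 20.1
```

Emit:
move_arm(
  targets=[
    [90, 0, 0, 0, -8, 0, -0.2],
    [90, 0, 0, 0, -8, 0, -0.2],
    [90, 0, 0, 0, -8, 0, -0.2],
    [90, 0, 0, 0, -6.5, 0, 0],
    [90, 0, 0, 0, 0, 0, 0],
    [90, 0, 0, 0, 0, 0, 0],
    [90, 0, 0, 0, 0, 0, 0],
    [90, 0, 0, 0, 0, 0, 0],
  ],
)

```text
clock: 13.0
position: [0.5203, 0.3356, 0.2289]
ee_rot: [0.554, 1.501, -0.537]
contact_force: [0.4, -0.5, 0.2]
gripper_width: 0.898
```

Run:
```python
from h import *
P=robot.camera_params("wrist");print(pose()[0],yaw(),np.abs(pose()[2]["joint_vel"]).max());im=robot.get_image("wrist")
c=im[90:300,140:360];cv2.imwrite("pics/w4.png",cv2.resize(c,None,fx=2.8,fy=2.8,interpolation=cv2.INTER_CUBIC))
print("pred crop px",(proj("wrist",[[.5206,.3325,.0664],[.5803,.2837,.072]],P)-[140,90])*2.8)
plan([.5803,.2837,.13],50.6,1,90)
```

```text
[0.52028407 0.33558602 0.22885485] 50.03046546833508 0.02085288297266968
pred crop px [[308.21345307 260.28605181]
 [311.68674303 478.82990518]]
[[90, 9.85, -0.22, 7.97, -0.6, -0.2, -0.6]]
max [90.    9.85  0.22  7.97  0.6   0.2   0.6 ] from [0.5203 0.3356 0.2289] yaw 50.0
```

View pics/w4.png

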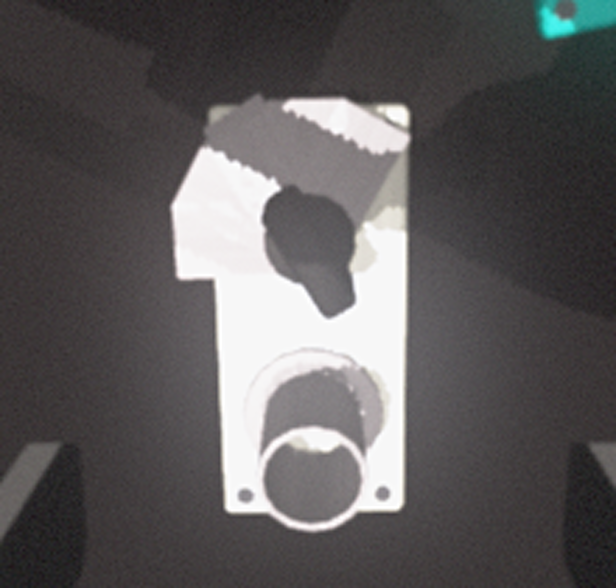

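The washer now points up-left, away from the tube. The tube mouth is at (313,480) in the crop and predicted at (312,479), so the tube hasn't moved. I'll check the bar angle quantitatively, then go over the tube.

Run:
```python
from h import *
P=robot.camera_params("wrist")
g=cv2.imread("pics/w4.png",0)
b=at("wrist",np.array([(342,307),(283,195)])/2.8+[140,90],.0655,P);d=b[0]-b[1];print(np.linalg.norm(d),np.degrees(np.arctan2(d[1],d[0])),b.mean(0))
# expected ends at 2.6 rad
for a in (2.4,2.6):
    th=np.radians(-39.4)-a; e=np.array([np.cos(th),np.sin(th),0])*.022
    print(a,(proj("wrist",np.array([[.5206,.3325,.066]])+np.array([e,-e]),P)-[140,90])*2.8)
plan([.5803,.2837,.13],50.6,5,90)
```

```text
0.0428368598285795 -12.91202283761707 [0.51964337 0.33540133 0.0655    ]
2.4 [[262.07432928 212.24585833]
 [352.93134661 306.26541001]]
2.6 [[272.64333801 204.18505817]
 [342.51797928 313.83300565]]
[[90, 1.97, -0.04, 1.59, -0.1, -0.0, -0.1], [90, 1.97, -0.04, 1.59, -0.1, -0.0, -0.1], [90, 1.97, -0.04, 1.59, -0.1, -0.0, -0.1], [90, 1.97, -0.04, 1.59, -0.1, -0.0, -0.1], [90, 1.98, -0.04, 1.59, -0.1, -0.0, -0.1]]
max [9.00e+01 1.98e+00 4.00e-02 1.59e+00 1.00e-01 0.00e+00 1.00e-01] from [0.5203 0.3356 0.2289] yaw 50.0
```

The bar agrees with 2.6 rad, fully loose. On to the tube.

Emit:
move_arm(
  targets=[
    [90, 1.5, 0, 1.6, 0, 0, 0],
    [90, 1.5, 0, 1.6, 0, 0, 0],
    [90, 1.5, 0, 1.6, 0, 0, 0],
    [90, 1.5, 0, 1.5, 0, 0, 0],
    [90, 1.5, -0.1, 1, 0, 0, 0],
    [90, 1, -0.1, 0.5, 0, 0, -0.4],
    [90, 0, 0, 0, 0, 0, 0],
    [90, 0, 0, 0, 0, 0, 0],
  ],
)

```text
clock: 13.85
position: [0.5836, 0.2773, 0.1315]
ee_rot: [0.55, 1.508, -0.551]
contact_force: [0.5, 0.6, 0.2]
gripper_width: 0.9
```

Run:
```python
from h import *
plan([.5805,.2837,.04],50.6,8,90)
```

```text
[[90, 1.14, 0.04, -0.07, -0.1, -0.1, 0.0], [90, 1.14, 0.04, -0.07, -0.1, -0.1, 0.0], [90, 1.14, 0.04, -0.07, -0.1, -0.1, 0.0], [90, 1.14, 0.04, -0.08, -0.1, -0.1, 0.0], [90, 1.14, 0.04, -0.08, -0.1, -0.1, 0.0], [90, 1.14, 0.04, -0.08, -0.1, -0.1, 0.0], [90, 1.14, 0.04, -0.08, -0.1, -0.1, 0.0], [90, 1.14, 0.04, -0.08, -0.1, -0.1, 0.0]]
max [9.00e+01 1.14e+00 4.00e-02 8.00e-02 1.00e-01 1.00e-01 0.00e+00] from [0.5836 0.2773 0.1315] yaw 49.7
```

Emit:
move_arm(
  targets=[
    [90, 0.5, 0.1, -0.3, -0.4, -0.3, 0],
    [90, 1, 0.2, -0.3, -0.4, -0.3, 0],
    [90, 1.3, 0, 0, 0, 0, 0],
    [90, 1.3, 0, 0, 0, 0, 0],
    [90, 1.3, 0, 0, 0, 0, 0],
    [90, 1.3, 0, 0, 0, 0, 0],
    [90, 1, 0, 0, 0, 0, 0],
    [90, 0, 0, 0, 0, 0, 0],
  ],
)

```text
clock: 14.65
position: [0.5795, 0.2865, 0.0492]
ee_rot: [0.533, 1.5, -0.537]
contact_force: [0.1, -0.7, 0.2]
gripper_width: 0.9
```

Run:
```python
from h import *
plan([.5805,.2837,.04],50.6,2,90)
```

```text
[[90, 0.46, -0.08, 0.12, 0.1, 0.1, 0.0], [90, 0.46, -0.08, 0.12, 0.1, 0.1, 0.0]]
max [9.0e+01 4.6e-01 8.0e-02 1.2e-01 1.0e-01 1.0e-01 0.0e+00] from [0.5795 0.2865 0.0492] yaw 50.8
```

Emit:
move_arm(
  targets=[
    [90, 0.4, -0.1, 0.2, 0, 0, 0],
    [90, 0.3, 0, 0, 0, 0, 0],
    [90, 0, 0, 0, 0, 0, 0],
    [90, 0, 0, 0, 0, 0, 0],
    [35, 0, 0, 0, 0, 0, 0],
    [35, 0, 0, 0, 0, 0, 0],
    [35, 0, 0, 0, 0, 0, 0],
    [35, 0, 0, 0, 0, 0, 0],
  ],
)

```text
clock: 15.45
position: [0.5817, 0.2833, 0.044]
ee_rot: [0.532, 1.498, -0.538]
contact_force: [0.1, -0.2, -2.6]
gripper_width: 0.455
```

Run:
```python
from h import *
plan([.5805,.2837,.04],50.6,2,35)
```

```text
[[35, 0.2, -0.02, -0.06, 0.1, 0.2, 0.0], [35, 0.2, -0.02, -0.06, 0.1, 0.2, 0.0]]
max [3.5e+01 2.0e-01 2.0e-02 6.0e-02 1.0e-01 2.0e-01 0.0e+00] from [0.5817 0.2833 0.044 ] yaw 50.8
```

Emit:
move_arm(
  targets=[
    [20, -0.3, 0, 0, 0, 0, 0],
    [20, -0.7, 0, 0, 0, 0, 0],
    [20, -1.5, 0, 0, 0, 0, 0],
    [20, -2.5, 0, 0, 0, 0, 0],
    [20, -3, 0, 0, 0, 0, 0],
    [20, -3, 0, 0, 0, 0, 0],
    [20, -2, 0, 0, 0, 0, 0],
    [20, 0, 0, 0, 0, 0, 0],
  ],
)

```text
clock: 16.25
position: [0.5808, 0.2849, 0.1825]
ee_rot: [0.534, 1.498, -0.536]
contact_force: [0.9, 0.4, -1.6]
gripper_width: 0.453
```

Emit:
move_arm(
  targets=[
    [20, 0, -1.5, 1.2, 0, 0, 0],
    [20, 0, -2.5, 2.0, 0, 0, 0],
    [20, 0, -3.2, 2.6, 0, 0, 0],
    [20, 0, -3.4, 2.8, 0, 0, 0],
    [20, 0, -3.4, 2.8, 0, 0, 0],
    [20, 0, -3.4, 2.8, 0, 0, 0],
    [20, 0, -3.4, 2.8, 0, 0, 0],
    [20, 0, -3.4, 2.8, 0, 0, 0],
  ],
)

```text
clock: 17.05
position: [0.5754, -0.0376, 0.1762]
ee_rot: [0.524, 1.51, -0.531]
contact_force: [1.1, -0.6, -2.1]
gripper_width: 0.456
```

Run:
```python
from h import *
plan([.583,-.345,.185],50.6,8,20);print(pose()[2]["gripper_width"])
```

```text
[[20, -0.1, -2.94, 2.47, 0.1, -0.0, 0.0], [20, -0.1, -2.94, 2.48, 0.1, -0.0, 0.0], [20, -0.1, -2.94, 2.48, 0.1, -0.0, 0.0], [20, -0.1, -2.93, 2.49, 0.1, -0.0, 0.0], [20, -0.11, -2.93, 2.49, 0.1, -0.0, 0.0], [20, -0.11, -2.92, 2.5, 0.1, -0.0, 0.0], [20, -0.11, -2.92, 2.5, 0.1, -0.0, 0.0], [20, -0.11, -2.91, 2.51, 0.1, -0.0, 0.0]]
max [20.    0.11  2.94  2.51  0.1   0.    0.  ] from [ 0.5754 -0.0376  0.1762] yaw 51.4
0.45625189082009415
```

Force −2 N matches the tube's weight, so the tube is held.

Emit:
move_arm(
  targets=[
    [20, -0.1, -3.4, 2.8, 0, 0, 0],
    [20, -0.1, -3.4, 2.8, 0, 0, 0],
    [20, -0.1, -3.4, 2.8, 0, 0, 0],
    [20, -0.1, -3.4, 2.8, 0, 0, 0],
    [20, -0.1, -3.4, 2.8, 0, 0, 0],
    [20, -0.1, -2.8, 2.4, 0, 0, 0],
    [20, -0.1, -1.6, 1.4, 0, 0, 0],
    [20, 0, -0.8, 0.7, 0, 0, 0],
  ],
)

```text
clock: 17.85
position: [0.5655, -0.3471, 0.1709]
ee_rot: [0.533, 1.529, -0.542]
contact_force: [-0.2, -0.2, -1.5]
gripper_width: 0.456
```

Emit:
move_arm(
  targets=[
    [20, 0, -0.1, 0.1, 0, 0, 0],
    [20, 0, 0, 0, 0, 0, 0],
    [20, 0, 0, 0, 0, 0, 0],
    [20, 0, 0, 0, 0, 0, 0],
    [20, 0, 0, 0, 0, 0, 0],
    [20, 0, 0, 0, 0, 0, 0],
    [20, 0, 0, 0, 0, 0, 0],
    [20, 0, 0, 0, 0, 0, 0],
  ],
)

```text
clock: 18.65
position: [0.5642, -0.3429, 0.1682]
ee_rot: [0.533, 1.536, -0.537]
contact_force: [-0.2, -0.2, -2.4]
gripper_width: 0.458
```

Run:
```python
from h import *
P=robot.camera_params("wrist");print(pose()[0],yaw(),np.abs(pose()[2]["joint_vel"]).max());im=robot.get_image("wrist");np.save("w5.npy",im)
cv2.imwrite("pics/w5.png",cv2.resize(im,(800,600),interpolation=cv2.INTER_CUBIC))
import pickle;pickle.dump(P,open("P5","wb"))
for m in robot.masks_of("wrist","slim_seat")[:2]: print(m["p"],m["rect"],at("wrist",m["rect"][:2],.03,P))
```

```text
[ 0.56422701 -0.34294747  0.16815333] 51.01827625030224 0.004187922203391499
0.68 [265.0, 141.9, 103.8, 97.5] [[ 0.53632486 -0.31085606  0.03      ]]
0.62 [141.2, 32.1, 112.9, 64.3] [[ 0.41269222 -0.33280644  0.03      ]]
```

View pics/w5.png

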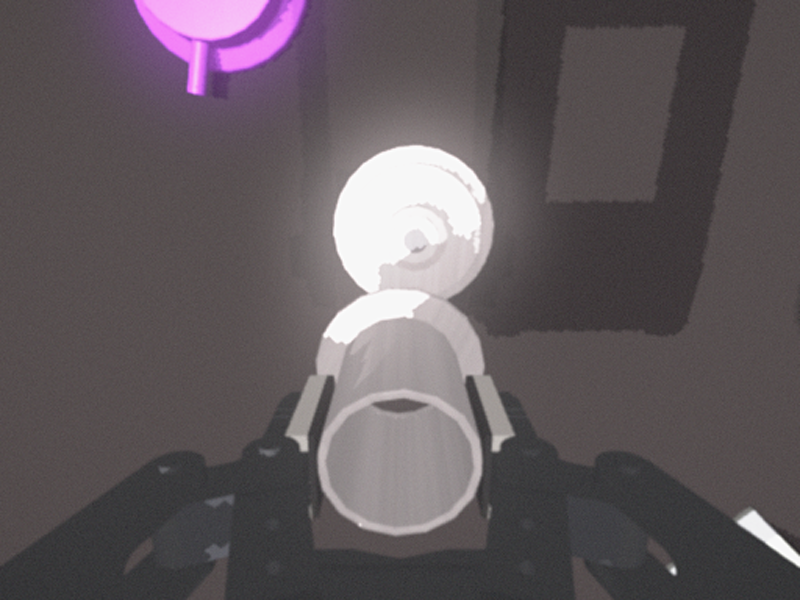

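Slim silver base at (413,225), purple at (205,25). The tube is held upright, mouth at (400,462). I'll refine the spigot position with an overlay.

```bash
cat > ov.py <<'E'
from h import *
import pickle
def overlay(im,P,circs,box,f,out):
    u0,v0,u1,v1=box; c=im[v0:v1,u0:u1].astype(float); c=255*(c/255)**2.0
    c=cv2.resize(c.astype(np.uint8),None,fx=f,fy=f,interpolation=cv2.INTER_CUBIC)
    a=np.linspace(0,2*np.pi,61)
    for (x,y,z,r,col) in circs:
        q=proj("wrist",np.c_[x+r*np.cos(a),y+r*np.sin(a),np.full(61,z)],P)
        cv2.polylines(c,[(((q+.5-[u0,v0])*f)).astype(int)],True,col,1,cv2.LINE_AA)
    cv2.imwrite(out,c)
E
python3 - <<'E'
from ov import *
im=np.load("w5.npy");P=pickle.load(open("P5","rb"));p=pose()[0]
# fit outer silhouette of base from brightness
g=im.min(2);m=(g>120).astype(np.uint8);m[185:]=0;m[:,:200]=0;m[:,330:]=0
n,l,s,c=cv2.connectedComponentsWithStats(m);i=1+s[1:,4].argmax();print("bright blob",s[i],c[i])
x,y=.5368,-.3115
cv=[(x,y,.056,.011,(0,0,255)),(x,y,.051,.016,(0,255,255)),(x,y,.03,.036,(0,255,0)),(x,y,.0,.046,(255,0,0)),(p[0],p[1],p[2]+.028,.02,(0,0,255)),(p[0],p[1],p[2]-.027,.029,(0,255,0))]
overlay(im,P,cv,(195,80,330,350),2.2,"pics/o5.png")
E
```

```text
bright blob [ 204   81  113  104 9543] [260.01351776 137.87058577]
```

View pics/o5.png

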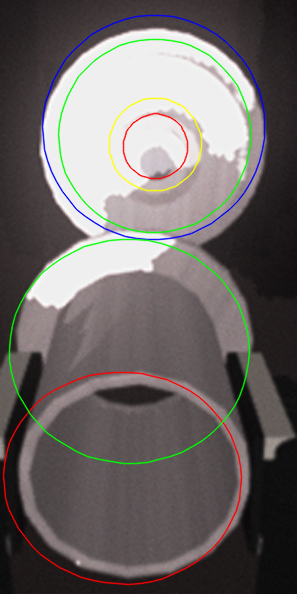

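The overlay shows the spigot about 13 px lower than assumed, or 4.6 mm, which puts the base at (0.5404, −0.3144). The tube mouth is within about 2 mm of the tool axis.

Emit:
move_arm(
  targets=[
    [20, 0.5, 0.2, -0.9, 0, 0, 0],
    [20, 0.8, 0.2, -0.9, 0, 0, 0],
    [20, 0.8, 0.2, -0.9, 0, 0, 0],
    [20, 0.8, 0.1, -0.7, 0, 0, 0],
    [20, 0.8, 0, -0.2, 0, 0, 0],
    [20, 0.4, 0, 0, 0, 0, 0],
    [20, 0, 0, 0, 0, 0, 0],
    [20, 0, 0, 0, 0, 0, 0],
  ],
)

```text
clock: 19.55
position: [0.5356, -0.3113, 0.1234]
ee_rot: [0.535, 1.539, -0.537]
contact_force: [0.5, -0.4, -2.4]
gripper_width: 0.455
```

Run:
```python
from h import *
plan([.5404,-.3144,.1],50.6,4,20)
```

```text
[[20, 0.58, 0.02, 0.16, 0.1, -0.5, 0.2], [20, 0.58, 0.02, 0.16, 0.1, -0.5, 0.2], [20, 0.58, 0.02, 0.15, 0.1, -0.5, 0.2], [20, 0.58, 0.02, 0.15, 0.1, -0.5, 0.2]]
max [20.    0.58  0.02  0.16  0.1   0.5   0.2 ] from [ 0.5356 -0.3113  0.1234] yaw 51.0
```

Emit:
move_arm(
  targets=[
    [20, 0, 0, 0.2, 0, -0.7, 0.3],
    [20, 0, 0, 0.2, 0, -0.7, 0.3],
    [20, 0.5, 0, 0.1, 0, -0.5, 0.2],
    [20, 0.7, 0, 0.1, 0, 0, 0],
    [20, 0.7, 0, 0, 0, 0, 0],
    [20, 0.5, 0, 0, 0, 0, 0],
    [20, 0, 0, 0, 0, 0, 0],
    [20, 0, 0, 0, 0, 0, 0],
  ],
)

```text
clock: 20.35
position: [0.5418, -0.3168, 0.0979]
ee_rot: [0.533, 1.497, -0.533]
contact_force: [1.3, -0.6, -1.8]
gripper_width: 0.453
```

Run:
```python
from h import *
plan([.5404,-.3144,.085],50.6,4,20)
```

```text
[[20, 0.32, 0.02, -0.07, 0.1, 0.1, -0.0], [20, 0.32, 0.02, -0.07, 0.1, 0.1, -0.0], [20, 0.32, 0.02, -0.07, 0.1, 0.1, -0.0], [20, 0.32, 0.02, -0.07, 0.1, 0.1, -0.0]]
max [20.    0.32  0.02  0.07  0.1   0.1   0.  ] from [ 0.5418 -0.3168  0.0979] yaw 50.9
```

Emit:
move_arm(
  targets=[
    [20, 0, 0.1, -0.2, 0, 0, 0],
    [20, 0, 0, -0.1, 0, 0, 0],
    [20, 0, 0, 0, 0, 0, 0],
    [20, 0.2, 0, 0, 0, 0, 0],
    [20, 0.3, 0, 0, 0, 0, 0],
    [20, 0.3, 0, 0, 0, 0, 0],
    [20, 0.2, 0, 0, 0, 0, 0],
    [20, 0, 0, 0, 0, 0, 0],
  ],
)

```text
clock: 21.15
position: [0.5405, -0.3141, 0.0878]
ee_rot: [0.533, 1.496, -0.533]
contact_force: [-0.4, -0.6, -1.9]
gripper_width: 0.455
```

Run:
```python
from h import *
plan([.5404,-.3144,.078],50.6,4,20)
```

```text
[[20, 0.25, -0.01, -0.0, 0.1, 0.1, -0.0], [20, 0.25, -0.01, 0.0, 0.1, 0.1, -0.0], [20, 0.25, -0.01, 0.0, 0.1, 0.1, -0.0], [20, 0.25, -0.01, 0.0, 0.1, 0.1, -0.0]]
max [2.0e+01 2.5e-01 1.0e-02 0.0e+00 1.0e-01 1.0e-01 0.0e+00] from [ 0.5405 -0.3141  0.0878] yaw 50.9
```

Emit:
move_arm(
  targets=[
    [20, 0.2, 0, 0, 0, 0, 0],
    [20, 0.2, 0, 0, 0, 0, 0],
    [20, 0.2, 0, 0, 0, 0, 0],
    [20, 0.1, 0, 0, 0, 0, 0],
    [20, 0, 0, 0, 0, 0, 0],
    [20, 0, 0, 0, 0, 0, 0],
    [20, 0, 0, 0, 0, 0, 0],
    [20, 0, 0, 0, 0, 0, 0],
  ],
)

```text
clock: 21.95
position: [0.5411, -0.315, 0.0807]
ee_rot: [0.532, 1.494, -0.534]
contact_force: [0.1, -0.5, -1.6]
gripper_width: 0.452
```

The tube bottom is at about 49 mm, past the bevel, with no contact force. Continue.

Emit:
move_arm(
  targets=[
    [20, 0.2, 0, 0, 0, 0, 0],
    [20, 0.2, 0, 0, 0, 0, 0],
    [20, 0.2, 0, 0, 0, 0, 0],
    [20, 0.2, 0, 0, 0, 0, 0],
    [20, 0.2, 0, 0, 0, 0, 0],
    [20, 0, 0, 0, 0, 0, 0],
    [20, 0, 0, 0, 0, 0, 0],
    [20, 0, 0, 0, 0, 0, 0],
  ],
)

```text
clock: 22.75
position: [0.5413, -0.3151, 0.0697]
ee_rot: [0.532, 1.494, -0.534]
contact_force: [-0.1, -0.5, -2.0]
gripper_width: 0.45
```

Emit:
move_arm(
  targets=[
    [20, 0.2, 0, 0, 0, 0, 0],
    [20, 0.2, 0, 0, 0, 0, 0],
    [20, 0.2, 0, 0, 0, 0, 0],
    [20, 0.1, 0, 0, 0, 0, 0],
    [20, 0, 0, 0, 0, 0, 0],
    [20, 0, 0, 0, 0, 0, 0],
    [20, 0, 0, 0, 0, 0, 0],
    [20, 0, 0, 0, 0, 0, 0],
  ],
)

```text
clock: 23.55
position: [0.5414, -0.3151, 0.0622]
ee_rot: [0.532, 1.494, -0.534]
contact_force: [-0.8, -0.2, -1.5]
gripper_width: 0.454
```

Emit:
move_arm(
  targets=[
    [20, 0.1, 0, 0, 0, 0, 0],
    [20, 0.1, 0, 0, 0, 0, 0],
    [20, 0.1, 0, 0, 0, 0, 0],
    [20, 0.1, 0, 0, 0, 0, 0],
    [20, 0, 0, 0, 0, 0, 0],
    [20, 0, 0, 0, 0, 0, 0],
    [20, 0, 0, 0, 0, 0, 0],
    [20, 0, 0, 0, 0, 0, 0],
  ],
)

```text
clock: 24.35
position: [0.5417, -0.3152, 0.062]
ee_rot: [0.531, 1.494, -0.534]
contact_force: [-0.7, -0.6, 1.6]
gripper_width: 0.453
```

It stopped at 0.062 as computed, and the force changed sign, so the tube is home. Release and lift.

Emit:
move_arm(
  targets=[
    [60, 0, 0, 0, 0, 0, 0],
    [85, 0, 0, 0, 0, 0, 0],
    [90, 0, 0, 0, 0, 0, 0],
    [90, 0, 0, 0, 0, 0, 0],
    [90, -0.5, 0, 0, 0, 0, 0],
    [90, -1, 0, 0, 0, 0, 0],
    [90, -1.5, 0, 0, 0, 0, 0],
    [90, -2, 0, 0, 0, 0, 0],
  ],
)

```text
clock: 25.15
position: [0.54, -0.3138, 0.1119]
ee_rot: [0.533, 1.498, -0.533]
contact_force: [1.1, 0.0, -0.6]
gripper_width: 0.899
```

Emit:
move_arm(
  targets=[
    [90, -3, 0, 0, 0, 0, 0],
    [90, -3, 0, 0, 0, 0, 0],
    [90, -3, 0, 0, 0, 0, 0],
    [90, -2, 0, 0.5, 0, 0, 0],
    [90, 0, 0, 0.5, 0, 0, 0],
    [90, 0, 0, 0, 0, 0, 0],
    [90, 0, 0, 0, 0, 0, 0],
    [90, 0, 0, 0, 0, 0, 0],
  ],
)

```text
clock: 25.95
position: [0.5489, -0.3212, 0.2377]
ee_rot: [0.529, 1.485, -0.535]
contact_force: [-0.1, -0.5, 0.6]
gripper_width: 0.905
```

Run:
```python
from ov import *
P=robot.camera_params("wrist");print(pose()[0]);im=robot.get_image("wrist");x,y=.5415,-.3151
overlay(im,P,[(x,y,.09,.02,(0,0,255)),(x,y,.035,.029,(0,255,0))],(100,30,420,350),1.8,"pics/o6.png")
t=robot.get_image("top");cv2.imwrite("pics/top2.png",cv2.resize(t,(800,600)))
```

```text
[ 0.54891694 -0.32118653  0.23769322]
```

View pics/o6.png

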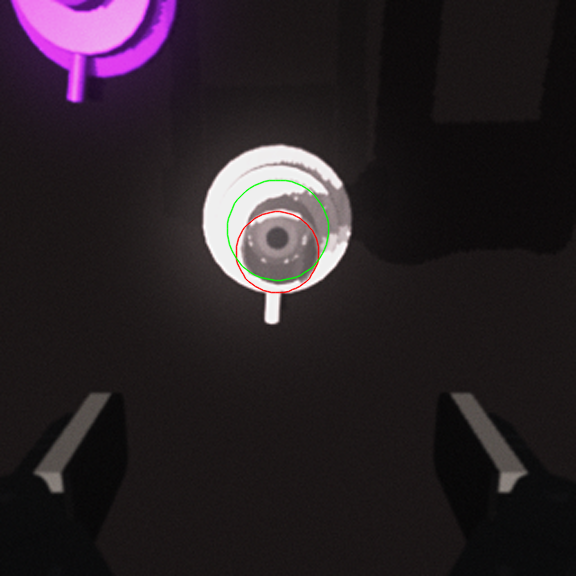

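View pics/top2.png

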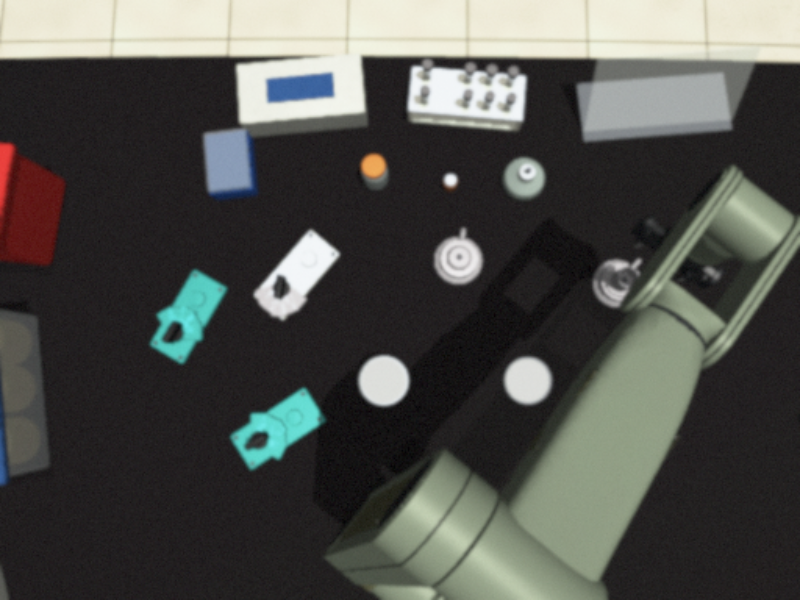

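The wrist crop shows the tube rim around the spigot at (278,245), within a few pixels of the overlay for a seated tube and no higher. In the top view the bystanders haven't moved, and the block is empty with the washer turned away. I'm handing the job in.

```bash
python3 -c "
from plant import robot
print(robot.job_done(), robot.get_obs()['clock'])"
```

```text
the job is handed in; nothing more can be done
the job is handed in; nothing more can be done
```

The job is done and handed in at about 26 s of the 72 s allowed; no verdict was given.

- **Knob:** I turned it clockwise to its stop in one grip, not the two or more you suggested. The moment on the tool rose to 2.1 N m there. The bar angle in the picture fits 2.6 rad, though my direct reading was about 4° beyond that, within reading error. The washer is clear of the flange, and the tube had not moved up to then.
- **Tube:** I lifted it off and slid it down over the slim silver spigot with no side force. It came to rest at TCP z = 0.062 m, the computed home height, and the force changed sign there. I then let go and backed away.
- **Last checks:** The wrist picture shows the rim around the spigot and no higher than home. It sits a few pixels off my overlay, within the camera's 2 mm calibration. In the top picture the bystanders look unmoved.
- **Disagreements on the way:** The first wrist measurement was taken while the arm was still settling, so I redid it. The network's base position was about 5 mm off, and I corrected it with an overlay.

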